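Make up two fermenting kits at the home-brew table

ROBOT

A 7-joint arm with a two-finger parallel gripper is mounted at the origin on the work surface. World frame = base frame: x ahead of the robot, y to its left, z up, the work surface at z = 0. Lengths are in m, angles in rad, forces in N, time in s.
With the tool pointing down it reaches from about 0.425 to 0.95 m from the base axis. Payload 4.7 kg.
Tool frame: the origin (TCP) lies on the centre line of the jaws, within the pads' length; the fingertips stand robot.nose_length ahead of it and the grasp point (between the pads) lies 8 mm behind it (robot.nose_length is the distance from the TCP to the fingertips, in m); z points along the fingers, y is the line along which they close (so a half turn about z gives the same grasp; the last joint's range is limited). The gripper opens to 85 mm and grips with 20 to 120 N. Pads are 22 mm wide; open, the fingers measure 114 mm over their backs; the gripper's body (76 mm by 85 mm) begins 54 mm behind the grasp point. The pads swing forward as they close: fully open they stand 13 mm farther back than shut.
Start: joints at [-1.178, 0.469, -0.049, 1.532, 0.024, 1.141, -0.082], TCP at [0.276, 0.616, 0.242] pointing down, gripper open.
Joint ranges: [-2.59, 2.59], [-0.33, 1.99], [-1.39, 1.29], [0.1, 2.45], [-1.04, 4.18], [0.21, 1.99], [-2.66, 2.66]. Speed limits (rad/s): [2.57, 2.57, 3.14, 3.14, 3.14, 3.14, 3.14].

INTERFACE

Orientations are given as [roll, pitch, yaw] about the fixed x, y, z axes, in that order (R = Rz(yaw) Ry(pitch) Rx(roll)).
In Python, from plant import robot gives the robot as it stands. Calls block until the motion is done:
- robot.goto(position, orientation): joint-space move of the TCP to a pose.
- robot.move_straight(position, vel=0.15, attitude=None, contact_N=None): straight line of the TCP; attitude=None keeps the orientation; vel is the mean speed in m/s. With contact_N (N) it stops when the force on the tool has changed by that much, and returns True; else False.
- robot.move_joints(angles): joint-space move.
- robot.grip(opening, strength=None): opening from 0.0 (shut) to 1.0 (fully open); strength is the grip in N (None keeps the last); returns when the fingers have stopped.
- robot.sleep(seconds).
- robot.inverse_kinematics(position, orientation): joint angles nearest the present ones, or None.
- robot.sense(): the state.
- robot.grab_frame(name): name is "scene" or "top" or "wrist"; returns a dict with "image" (384x512x3 uint8, red, green, blue), "range_z" (384x512 float32, m along the optical axis (not along the pixel's ray), 0 where there is no reading), "fx", "fy", "cx", "cy" (pixels), "R" (3x3) and "t" (3): a world point X has camera coordinates R X + t. Camera axes: x right, y down, z forward; pixel columns grow to the right and rows downward; lengths in m; the calibration is good to about 2 mm. The wrist camera is an equidistant fisheye: a pixel r from the principal point sees the ray r / f radians off the axis. A picture is of the moment at which its call begins.
A pose or a line that the arm cannot do raises robot.IKError and nothing moves.
- robot.close_job(): hands the job in; it is judged then, once.
The state is a dict: "t": time; "joint_pos": joint angles; "joint_velocities": joint speeds; "effort": joint torques, N m; "tcp_pos": TCP position; "tcp_rot": TCP orientation; "wrist_force": force on the tool from outside, world axes, zero at the start; "torque": the same for the moment, N m; "opening": opening from 0.0 (shut) to 1.0 (fully open); "gripper_force": force on a finger pad.
Only numpy, scipy, OpenCV 4.12 (cv2) and the standard library are available. Lean on these libraries where they do the work, as an engineer would, in place of code of your own. Each camera call takes 0.05 s, during which the arm holds its last target. There are 200 camera calls.

TASK

Make up the two fermenting kits from the stock on the table: the large rubber bung, the white tub and the steel tap go into the three-compartment tray, the small rubber bung and the brown yeast bottle into the two-compartment tray. Put one thing in each compartment, in whichever order you like, standing upright on the tray's floor. Leave the copper cup, the green jar and the box of caps where they stand.

Things in the scene. Friction and masses are not known exactly. Their poses are not given: they have to be found in the camera images.
- bucket_tray: Tray with THREE square compartments in a row (bucket kit), 252 mm long along its x. Dark brown wood, fixed to the table, 88 mm wide; floor 6 mm thick, walls and dividers 6 mm thick, rim 18 mm above the table. Each compartment is 76 x 76 mm inside; they lie in a row along the tray's x. Origin: centre of the underside; z up. Compartment centres at x = -82, 0 and +82 mm, y = 0.
- jug_tray: Tray with TWO square compartments in a row (jug kit), 170 mm long along its x. Dark brown wood, fixed to the table, 88 mm wide; floor 6 mm thick, walls and dividers 6 mm thick, rim 18 mm above the table. Each compartment is 76 x 76 mm inside; they lie in a row along the tray's x. Origin: centre of the underside; z up. Compartment centres at x = -41 and +41 mm, y = 0.
- large_bung: Large dark rubber bung standing on its narrow end: a round cone, 46 mm across at the foot, 53 mm at the top, 46 mm high, about 90 g, small hole mark in the top. Origin: centre of the underside, z up.
- small_bung: Small dark rubber bung of the same form: 28 mm across at the foot, 35 mm at the top, 42 mm high, about 35 g. Origin: centre of the underside, z up.
- yeast_bottle: Small brown glass bottle with a paper label and a black screw cap, upright: round body 46 mm across (47 over the label) up to 60 mm high, shoulder to a 24 mm neck at 70 mm, cap 28 mm across from 73 to 90 mm, its top. About 140 g. Origin: centre of the underside, z up.
- tub: Round white plastic tub with a lid: 53 mm across, lid 54 mm across from 50 mm up, 65 mm high, about 160 g. Origin: centre of the underside, z up.
- tap: Steel drum tap standing on its round flange (46 mm across, 8 mm thick). Upright round body 26 mm across from 8 to 60 mm high on the origin's axis; a 12 mm thick spout sticks out to 40 mm from the axis along +x, 25 to 46 mm above the underside; a black lever lies on top, 66 to 74 mm high, 11 mm wide in y, from x = -31 to +15 mm. Gripped across y the body is free on both sides. About 200 g. Origin: centre of the underside, z up.
- copper_cup: Bystander, not part of a kit, to be left where it is: open round copper cup, 60 mm across, 55 mm high. Origin: centre of the underside.
- hop_jar: Bystander, to be left where it is: round green glass jar with a brass-coloured lid, 58 mm across, 75 mm high. Origin: centre of the underside.
- cap_box: Bystander, to be left where it is: small cardboard box with four brass crown caps on top, 56 x 56 mm, 35 mm high. Origin: centre of the underside.

How it is judged:
At the end, for the whole second after the job is handed in: Large bung, tub and tap in the three-compartment tray, small bung and yeast bottle in the two-compartment tray, one to a compartment: foot inside its walls (3 mm grace), underside under 9.5 mm above the tray's underside, upright within 0.12 rad, released, at rest (y of large_bung in the frame of bucket_tray between -0.018 and 0.018 m and (x of large_bung in the frame of bucket_tray between -0.1 and -0.064 m or x of large_bung in the frame of bucket_tray between -0.018 and 0.018 m or x of large_bung in the frame of bucket_tray between 0.064 and 0.1 m) and z of each of large_bung, tub, tap in the frame of bucket_tray below 0.0095 m and angle between each of large_bung, tub, tap, small_bung, yeast_bottle's own z axis and vertical below 0.12 rad and linear speed of each of large_bung, tub, tap, small_bung, yeast_bottle below 0.02 m/s and angular speed of each of large_bung, tub, tap, small_bung, yeast_bottle below 0.2 rad/s and y of tub in the frame of bucket_tray between -0.014 and 0.014 m and (x of tub in the frame of bucket_tray between -0.096 and -0.068 m or x of tub in the frame of bucket_tray between -0.014 and 0.014 m or x of tub in the frame of bucket_tray between 0.068 and 0.096 m) and y of tap in the frame of bucket_tray between -0.018 and 0.018 m and (x of tap in the frame of bucket_tray between -0.1 and -0.064 m or x of tap in the frame of bucket_tray between -0.018 and 0.018 m or x of tap in the frame of bucket_tray between 0.064 and 0.1 m) and y of small_bung in the frame of jug_tray between -0.027 and 0.027 m and (x of small_bung in the frame of jug_tray between -0.068 and -0.014 m or x of small_bung in the frame of jug_tray between 0.014 and 0.068 m) and z of each of small_bung, yeast_bottle in the frame of jug_tray below 0.0095 m and y of yeast_bottle in the frame of jug_tray between -0.018 and 0.018 m and (x of yeast_bottle in the frame of jug_tray between -0.059 and -0.023 m or x of yeast_bottle in the frame of jug_tray between 0.023 and 0.059 m) and horizontal distance between large_bung and tub above 0.05 m and horizontal distance between each of large_bung, tub and tap above 0.05 m and ((x of small_bung in the frame of jug_tray below 0 m and x of yeast_bottle in the frame of jug_tray above 0 m) or (x of small_bung in the frame of jug_tray above 0 m and x of yeast_bottle in the frame of jug_tray below 0 m))); the robot touches nothing.
It fails at once if the copper cup is shifted by more than 25 mm or tipped over (distance of copper_cup from where it was at the start of the episode above 0.025 m or angle between copper_cup's own z axis and vertical above 0.35 rad).
It fails at once if the green jar is shifted by more than 25 mm or tipped over (distance of hop_jar from where it was at the start of the episode above 0.025 m or angle between hop_jar's own z axis and vertical above 0.35 rad).
It fails at once if the box of caps is shifted by more than 25 mm or tipped over (distance of cap_box from where it was at the start of the episode above 0.025 m or angle between cap_box's own z axis and vertical above 0.35 rad).
It also fails if it takes over 115 s, if anything falls off the work surface, if the arm or the gripper's body presses on something with over 40 N, if the wrist force passes 120 N, or if a joint passes its speed limit or range.

## Working session

There is one attempt and no reset: what is moved stays moved. The work goes in short steps, each a Python script; the robot and the scene stay as the last script left them, time stands still between calls to the robot, and variables do not carry over. Pictures are saved under pics/ and viewed, at most 14 in all, crops included, and the job is handed in when it is done.

```bash
ls; mkdir -p pics
python3 - <<'E'
from plant import robot
import cv2,numpy as np
s=robot.sense();print(s['t'],s['tcp_pos'],s['tcp_rot'],s['opening'],robot.nose_length)
for n in("top","scene"):
    f=robot.grab_frame(n);np.savez(f'{n}.npz',**f)
    print(n,f['fx'],f['cx'],f['cy'],f['R'],f['t'],(f['range_z']>0).mean())
    cv2.imwrite(f'pics/{n}0.png',cv2.resize(f['image'][:,:,::-1],(800,600)))
E
```

```text
pics
0.0 [0.27609419 0.61533959 0.24124371] [-3.13963717e+00  4.01650977e-05  2.71982423e+00] 1.0025801549082234 0.011
top 458.62515022164695 258.7443859427172 184.31539863878854 [[ 0.06889474 -0.99759217 -0.00796132]
 [-0.97634021 -0.06578314 -0.20599119]
 [ 0.20497147  0.02196467 -0.97852146]] [-0.02524169  0.49868529  1.1961695 ] 0.996002197265625
scene 435.3243803353383 257.2644383123065 191.61916601324407 [[ 0.85882931  0.51200302  0.01628254]
 [ 0.36204282 -0.58418682 -0.72639573]
 [-0.36240476  0.62974492 -0.68708378]] [-0.4175596  -0.1571376   1.38832441] 0.9959869384765625
```

View pics/top0.png

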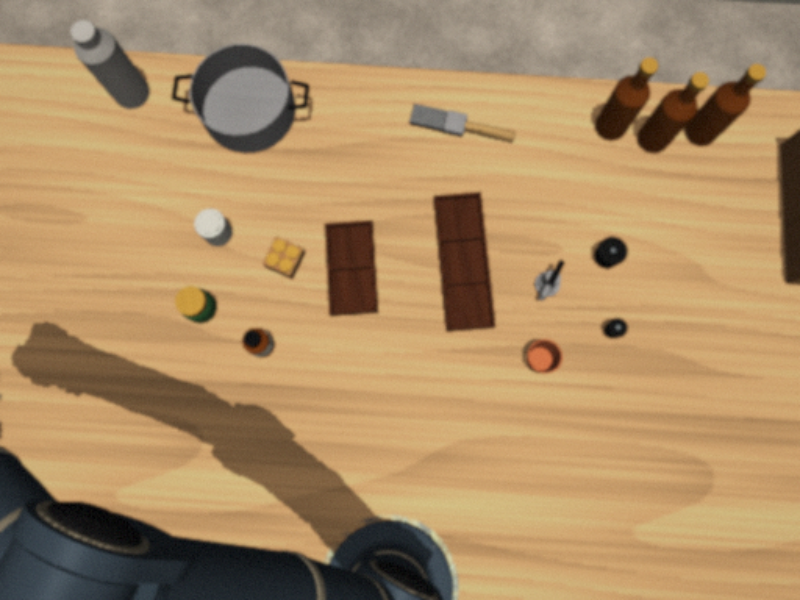

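View pics/scene0.png

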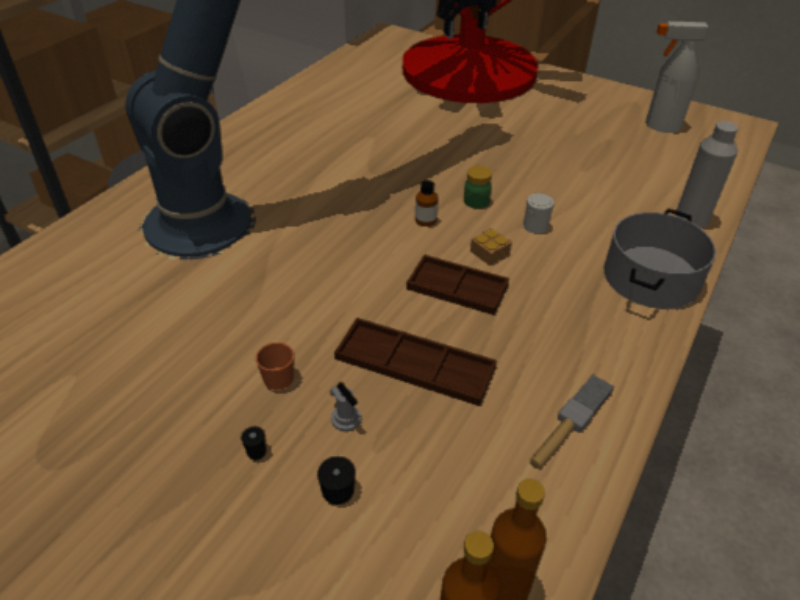

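The top view shows (in 800x600 pixels) the tub at (210,225), bottle (258,342), jug tray (351,268), bucket tray (464,262), tap (548,280), large bung (610,252), small bung (615,328), cup (543,356), jar (195,303) and caps (285,257). The scene view confirms them and shows everything upright.

```bash
cat > vis.py <<'E'
import numpy as np,cv2
ROI={'tub':(210,225,.065),'yeast_bottle':(258,342,.090),'tap':(548,278,.074),'large_bung':(610,252,.046),'small_bung':(615,328,.042),'copper_cup':(543,356,.055),'hop_jar':(195,303,.075),'cap_box':(285,257,.035)}
def cloud(f):
    v,u=np.mgrid[:384,:512];z=f['range_z']
    c=np.stack([(u-f['cx'])/f['fx']*z,(v-f['cy'])/f['fy']*z,z],-1)
    P=(c-f['t'])@f['R'];P[z==0]=np.nan
    return P
def cast(f,u,v,h):
    d=np.array([(u-f['cx'])/f['fx'],(v-f['cy'])/f['fy'],1])@f['R'];o=-f['t']@f['R']
    return o+d*(h-o[2])/d[2]
E
python3 - <<'E'
from vis import *
F={n:dict(np.load(n+'.npz')) for n in('top','scene')}
P={n:cloud(F[n]) for n in F}
for k,(u,v,h) in ROI.items():
    c=cast(F['top'],u*.64,v*.64,h)[:2]
    for n in F:
        p=P[n].reshape(-1,3);near=np.hypot(*(p[:,:2]-c).T)<.048
        q=p[near&(p[:,2]>h-.008)&(p[:,2]<h+.01)]
        if len(q)<4: print(k,n,'few',len(q));continue
        (x,y),r=cv2.minEnclosingCircle(q[:,:2].astype(np.float32))
        ext=(q.min(0)+q.max(0))/2
        print(k,n,len(q),'circ',np.round([x,y,r],4),'med',np.round(np.median(q,0),4),'mid',ext[:2].round(4),'zmax',q[:,2].max().round(4))
f=F['top'];hsv=cv2.cvtColor(f['image'],cv2.COLOR_RGB2HSV)
for k,(u,v) in {'jug':(351,268),'bucket':(464,262)}.items():
  for n in F:
    f=F[n];g=f['image'].max(2);m=(g<115).astype(np.uint8)
    c=cast(F['top'],u*.64,v*.64,.018); pc=f['R']@c+f['t'];uu,vv=f['fx']*pc[0]/pc[2]+f['cx'],f['fy']*pc[1]/pc[2]+f['cy']
    m=cv2.morphologyEx(m,cv2.MORPH_CLOSE,np.ones((5,5)))
    lab=cv2.connectedComponents(m)[1];L=lab[int(vv),int(uu)]
    ys,xs=np.where(lab==L);w=np.array([cast(f,a,b,.018)[:2] for a,b in zip(xs,ys)],np.float32)
    print(k,n,len(xs),cv2.minAreaRect(w*1000))
q=P['top'].reshape(-1,3);c=cast(F['top'],548*.64,278*.64,.05)[:2]
q=q[(np.hypot(*(q[:,:2]-c).T)<.06)&(q[:,2]>.012)]
print('tap pts');print(q[np.argsort(-q[:,2])].round(3).tolist()[:60])
im=F['top']['image'][140:215,310:410]
im2=cv2.resize(im,None,fx=7,fy=7,interpolation=cv2.INTER_CUBIC)[:,:,::-1];cv2.imwrite('pics/tap.png',im2)
E
```

```text
tub top 295 circ [0.5899 0.3607 0.0275] med [0.5893 0.3594 0.0649] mid [0.5902 0.3604] zmax 0.0715
tub scene 159 circ [0.5932 0.3561 0.0306] med [0.5947 0.352  0.0643] mid [0.5931 0.3561] zmax 0.0688
yeast_bottle top 92 circ [0.3896 0.2577 0.0139] med [0.389  0.2572 0.0903] mid [0.3896 0.2577] zmax 0.096
yeast_bottle scene 53 circ [0.3906 0.254  0.0154] med [0.3924 0.2499 0.0893] mid [0.392  0.2539] zmax 0.0948
tap top 66 circ [ 0.5408 -0.2491  0.022 ] med [ 0.5409 -0.2495  0.0732] mid [ 0.5415 -0.2488] zmax 0.0787
tap scene 86 circ [ 0.5429 -0.2531  0.0224] med [ 0.5444 -0.2545  0.074 ] mid [ 0.5429 -0.2541] zmax 0.0772
large_bung top 282 circ [ 0.5931 -0.3531  0.0268] med [ 0.5927 -0.3523  0.0452] mid [ 0.5929 -0.3529] zmax 0.0513
large_bung scene 462 circ [ 0.5954 -0.3563  0.027 ] med [ 0.596  -0.3582  0.0466] mid [ 0.5947 -0.3564] zmax 0.0506
small_bung top 127 circ [ 0.4571 -0.3643  0.0183] med [ 0.4573 -0.3627  0.0416] mid [ 0.457  -0.3635] zmax 0.0473
small_bung scene 180 circ [ 0.458  -0.367   0.0178] med [ 0.4601 -0.3689  0.0426] mid [ 0.4584 -0.3668] zmax 0.0472
copper_cup 
[... 1825 characters left out ...]
, -0.255, 0.073], [0.529, -0.242, 0.073], [0.554, -0.252, 0.073], [0.527, -0.248, 0.073], [0.532, -0.248, 0.073], [0.538, -0.247, 0.073], [0.544, -0.253, 0.073], [0.554, -0.25, 0.073], [0.526, -0.242, 0.073], [0.558, -0.26, 0.073], [0.521, -0.245, 0.073], [0.547, -0.255, 0.072], [0.535, -0.248, 0.072], [0.552, -0.258, 0.072], [0.526, -0.237, 0.072], [0.521, -0.24, 0.072], [0.538, -0.253, 0.072], [0.532, -0.24, 0.072], [0.558, -0.258, 0.072], [0.549, -0.25, 0.071], [0.538, -0.25, 0.071], [0.555, -0.258, 0.071], [0.527, -0.245, 0.071], [0.546, -0.248, 0.071], [0.549, -0.248, 0.071], [0.544, -0.248, 0.07], [0.547, -0.25, 0.07], [0.544, -0.245, 0.07], [0.521, -0.243, 0.07], [0.55, -0.256, 0.07]]
```

View pics/tap.png

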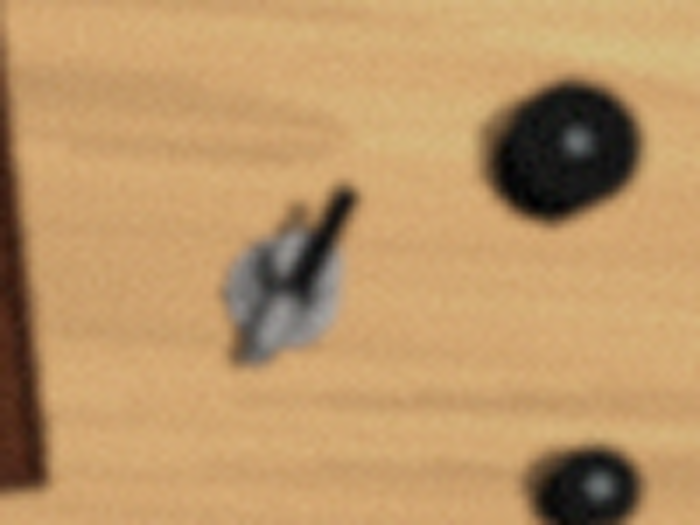

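```bash
cat > act.py <<'E'
from plant import robot
import numpy as np
PI=np.pi; UP=.21
# mean of the two cameras' measurements (top + (1,-1.8) mm for the trays)
OBJ=dict(tub=(.5915,.3585),yeast_bottle=(.3903,.2558),large_bung=(.5942,-.3547),small_bung=(.4575,-.3656),tap=(.5343,-.2475))
TCPH=dict(tub=.030,yeast_bottle=.036,large_bung=.024,small_bung=.023,tap=.032)  # TCP above the underside
TRAY=dict(bucket=(.5662,-.0945,np.radians(8.5)),jug=(.5396,.1068,np.radians(7.8)))
def slot(tray,dx):
    x,y,a=TRAY[tray];return np.array([x+dx*np.cos(a),y+dx*np.sin(a)]),a
def go(xy,z,yaw):
    q=robot.sense()['joint_pos'];best=None
    robot.goto([*xy,z],[PI,0,yaw])
def norm(a): return (a+PI)%(2*PI)-PI
def pick(k,yaw,strength=40):
    robot.grip(1.0); xy=OBJ[k]
    go(xy,UP,yaw)
    c=robot.move_straight([*xy,TCPH[k]],vel=.15,contact_N=10)
    robot.grip(0.0,strength)
    s=robot.sense();print(k,'contact',c,'opening',round(s['opening'],3),'pad',np.round(s['gripper_force'],1),'z',s['tcp_pos'][2].round(4))
    robot.move_straight([*xy,UP],vel=.15)
    s=robot.sense();print(' lifted opening',round(s['opening'],3),'F',np.round(s['wrist_force'],1),'t',round(s['t'],1))
def place(k,tray,dx,yaw):
    xy,_=slot(tray,dx); z=.006+TCPH[k]
    go(xy,UP,yaw)
    robot.move_straight([*xy,z+.02],vel=.15)
    c=robot.move_straight([*xy,z],vel=.04,contact_N=6)
    s=robot.sense();print(' place contact',c,'z err',(s['tcp_pos'][2]-z).round(4),'xy',s['tcp_pos'][:2].round(4),xy.round(4))
    robot.grip(min(1,s['opening']+.2)); robot.move_straight([*xy,UP],vel=.15)
    print(' t',round(robot.sense()['t'],1))
E
python3 - <<'E'
from act import *
from vis import *
F=dict(np.load('top.npz'));print('flange',cast(F,350.4,182.9,.008))
a=TRAY['bucket'][2];j=TRAY['jug'][2]
q0=robot.sense()['joint_pos']
for nm,xy,ys in [('tub',OBJ['tub'],(a,a-PI)),('b+82',slot('bucket',.082)[0],(a,a-PI)),('b-82',slot('bucket',-.082)[0],(a,a-PI)),('bottle',OBJ['yeast_bottle'],(j,j-PI)),('sm',OBJ['small_bung'],(j,j-PI)),('tap',OBJ['tap'],(np.radians(-20),np.radians(160)))]:
    for y in ys:
        r=robot.inverse_kinematics([*xy,.21],[PI,0,y]);print(nm,round(np.degrees(y)),None if r is None else np.round(r,2))
E
```

```text
flange [ 0.5298407  -0.24750405  0.008     ]
tub 8 [-0.98  0.57  0.57  1.55 -0.33  1.12 -1.76]
tub -172 [-0.56  0.52 -0.06  1.52  0.04  1.1   1.09]
b+82 8 [-0.43  0.54  0.72  1.66 -0.39  1.09 -1.02]
b+82 -172 [-0.17  0.47  0.33  1.64 -0.17  1.06  1.93]
b-82 8 [-0.61  0.28  0.9   2.02 -0.27  0.96 -1.  ]
b-82 -172 [-0.33  0.23  0.55  2.01 -0.14  0.94  2.01]
bottle 8 [-1.15  0.17  0.54  2.07 -0.11  0.93 -1.98]
bottle -172 [-0.64  0.17 -0.03  2.05  0.01  0.93  1.03]
sm 8 [-0.01  0.45  0.83  1.82 -0.38  1.04 -0.47]
sm -172 [ 0.93  0.39 -0.43  1.77  0.19  1.02  2.14]
tap -20 [-0.37  0.54  1.04  1.82 -0.52  1.09 -1.06]
tap 160 [-0.19  0.43  0.74  1.81 -0.34  1.03  1.9 ]
```

```bash
sed -i 's/tap=(.5343,-.2475)/tap=(.533,-.248)/; s/best=None//; s/^    q=robot.sense.*$//' act.py
python3 - <<'E'
from act import *
a=TRAY['bucket'][2]
pick('tub',a); place('tub','bucket',.082,a)
E
```

```text
tub contact False opening 0.619 pad 41.4 z 0.0309
 lifted opening 0.617 F [-0.6  0.4 -1.3] t 4.9
 place contact True z err 0.0009 xy [ 0.647  -0.0822] [ 0.6473 -0.0824]
 t 9.8
```

Run:
```python
from act import *
import cv2
a=TRAY['bucket'][2]
pick('large_bung',a); place('large_bung','bucket',0,a)
robot.goto([.5,.3,.3],[PI,0,a])
f=robot.grab_frame('scene');cv2.imwrite('pics/s1.png',cv2.resize(f['image'][150:384,100:400,::-1],None,fx=2.5,fy=2.5))
```

```text
large_bung contact False opening 0.592 pad 41.3 z 0.0249
 lifted opening 0.599 F [ 0.1 -0.2 -2.5] t 14.4
 place contact True z err 0.0009 xy [ 0.5659 -0.0943] [ 0.5662 -0.0945]
 t 18.8
```

View pics/s1.png

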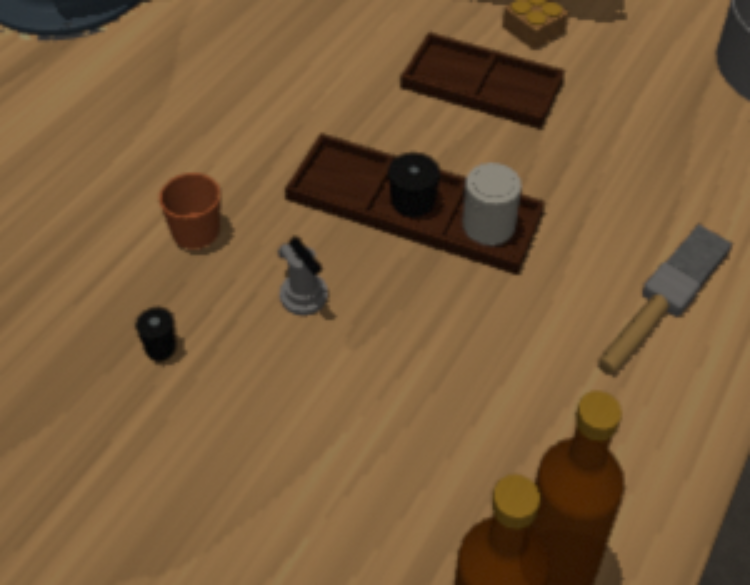

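The large bung (415,185) and the tub (490,205) stand upright in the centre and far compartments. The tap at (300,275) has its lever pointing to +x and its spout to -x, as I measured.

Run:
```python
from act import *
import cv2
a=TRAY['bucket'][2];j=TRAY['jug'][2]
pick('tap',np.radians(-20)); place('tap','bucket',-.082,a)
pick('small_bung',j); place('small_bung','jug',.041,j)
robot.goto([.5,.3,.3],[PI,0,j])
f=robot.grab_frame('scene');cv2.imwrite('pics/s2.png',cv2.resize(f['image'][150:384,100:400,::-1],None,fx=2.5,fy=2.5))
```

```text
tap contact False opening 0.295 pad 39.2 z 0.0323
 lifted opening 0.294 F [ 0.5  0.1 -2.8] t 26.0
 place contact True z err 0.0002 xy [ 0.4848 -0.1063] [ 0.4851 -0.1066]
 t 29.9
small_bung contact False opening 0.381 pad 39.4 z 0.0234
 lifted opening 0.38 F [-0.  -0.4 -0.4] t 34.8
 place contact True z err 0.0004 xy [0.5799 0.1125] [0.5802 0.1124]
 t 40.0
```

View pics/s2.png

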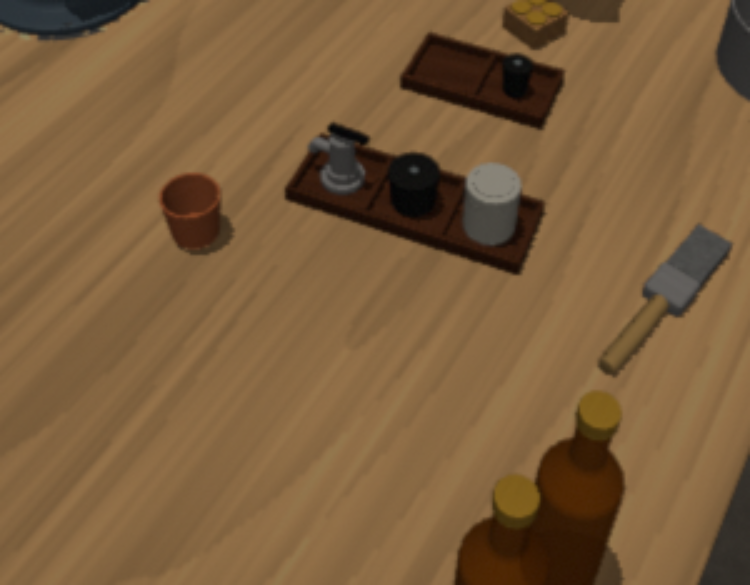

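The tap (343,165) and the small bung (517,75) stand upright in their compartments, and the cup (190,210) hasn't moved. The bottle is next.

Run:
```python
from act import *
from vis import *
j=TRAY['jug'][2]
pick('yeast_bottle',j); place('yeast_bottle','jug',-.041,j)
robot.goto([.3,.55,.35],[PI,0,j])
E={}
for n in('top','scene'):
    f=robot.grab_frame(n);E[n]=cloud(f)
    cv2.imwrite(f'pics/{n}9.png',cv2.resize(f['image'][60:300,90:430,::-1],None,fx=2.3,fy=2.3))
for k,t,dx in[('tub','bucket',.082),('large_bung','bucket',0),('tap','bucket',-.082),('small_bung','jug',.041),('yeast_bottle','jug',-.041)]:
    h=ROI[k][2]+.006;c,a=slot(t,dx)
    for n in E:
        p=E[n].reshape(-1,3);q=p[(np.hypot(*(p[:,:2]-c).T)<.04)&(p[:,2]>h-.008)&(p[:,2]<h+.01)]
        (x,y),r=cv2.minEnclosingCircle(q[:,:2].astype(np.float32));d=np.array([x,y])-c
        print(k,n,'tray-frame err mm',(1000*np.array([d@[np.cos(a),np.sin(a)],d@[-np.sin(a),np.cos(a)]])).round(1),'r',round(r,4),'ztop-h mm',round(1000*(np.median(q[:,2])-h),1))
```

```text
yeast_bottle contact False opening 0.527 pad 40.7 z 0.0365
 lifted opening 0.523 F [-0.7  0.8 -0.7] t 45.1
 place contact True z err 0.0006 xy [0.4986 0.1014] [0.499  0.1012]
 t 49.1
tub top tray-frame err mm [-0.9  3.2] r 0.0275 ztop-h mm -1.0
tub scene tray-frame err mm [ 0.4 -1.6] r 0.0278 ztop-h mm -0.1
large_bung top tray-frame err mm [-0.8  2.9] r 0.0265 ztop-h mm -0.4
large_bung scene tray-frame err mm [-1.1 -1.3] r 0.0275 ztop-h mm 0.2
tap top tray-frame err mm [9.6 2.1] r 0.0224 ztop-h mm -0.7
tap scene tray-frame err mm [10.6 -6.4] r 0.0228 ztop-h mm 0.1
small_bung top tray-frame err mm [-1.1  1.7] r 0.0176 ztop-h mm 0.1
small_bung scene tray-frame err mm [ 1.7 -1.2] r 0.02 ztop-h mm -0.3
yeast_bottle top tray-frame err mm [-1.9  2.7] r 0.0139 ztop-h mm -0.1
yeast_bottle scene tray-frame err mm [-0.3 -1.8] r 0.0147 ztop-h mm -0.3
```

View pics/scene9.png

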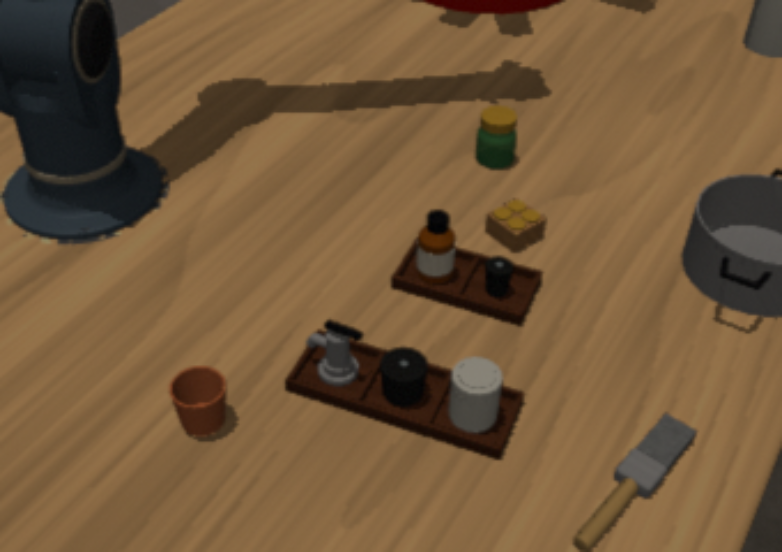

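View pics/top9.png

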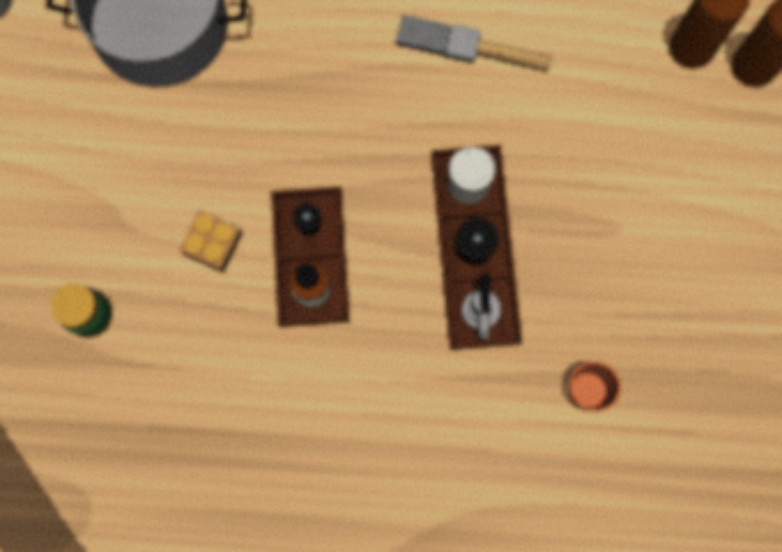

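Both views show all five items upright and centred in their compartments to about 3 mm. The tap's offset of about 10 mm is its off-centre lever, 8 mm of which is expected. The heights match items standing on the tray floors, the bystanders are where they were, and the arm is clear.

```bash
python3 -c "
from plant import robot
print(robot.close_job(),robot.sense()['t'])"
```

```text
the job is handed in; nothing more can be done
the job is handed in; nothing more can be done
```

Both kits are made up and the job is handed in: all five items stand upright in their own compartments, the cup, jar and box of caps were left where they stood, and it took just over 49 of the 115 s; no verdict came back.

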